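Ready the small-object photo slide for hand use

TASK

Get the photo slide ready to be used by hand: first set both toggle switches on the control box upright to their centre off position, then draw the red-handled lock pin out and park it hanging upright in the side notch of the bracket. After that take all the small things that lie on the open desk in front and to the left of the slide (eraser, USB stick, sharpener, blue clip - whichever are there) and lay them in the white tray, and last of all wind the handwheel until the tray touches the red end stop. Leave the tin and the stapler alone.

Things in the scene. Friction and masses are not known exactly. Their poses are not given: they have to be found in the camera images.
- control_box: grey drive control box fixed on the desk, 80 (x) x 130 (y) x 44 mm high, with two toggle switches. Origin: centre of its underside; z up. At yaw 0 its x points away from the robot
- toggle_left (a joint): angle of the switch with the orange lever (the +y one), hinged about the box's y axis. Each switch has three sprung rest positions: about -0.45 rad (leaning to the box's -x), 0 (upright, off) and +0.45 (leaning to +x). Let go within about 0.2 rad of upright it settles to upright; farther than 0.3 rad it flips to the side. Moving it takes 1 to 2 N at the tip. Both switches stand on one side at the start
- toggle_right (a joint): the same for the switch with the blue lever (the -y one)
- tip_left (a point): tip of the orange lever: round bat 11 mm thick, 46 mm long from pivot to tip, upright its tip is 92 mm above the desk; the levers stand 66 mm apart
- tip_right (a point): tip of the blue lever, as the orange one
- pivot_left (a point): hinge centre of the orange lever, 46 mm above the desk
- pivot_right (a point): hinge centre of the blue lever, 46 mm above the desk
- photo_slide: photo slide fixed on the desk, a grey base about 120 (x) x 310 (y) x 20 mm high; the tray travels along its +y. Origin: underside, near the middle; z up. In its frame: handwheel at (0, -122), locking bore at (-92, -60), parking bracket with its notch at (-92, 85) mm; the gear housing under the wheel is 80 x 76 mm, 64 mm high
- lock_pin: loose steel pin, 60 g. Origin: its lower tip; z runs along it to the handle. Shank 10 mm diameter and 42 mm long, then a collar 22 mm diameter and 4 mm thick (42 to 46 mm), then a red round handle 16 mm diameter up to 80 mm. At the start it stands upright in the bore, collar resting on the tray's lug 45 mm above the desk; lift it at least 45 mm to clear. While it is in, tray and wheel are blocked
- notch (a point): centre of the parking notch at the level of the bracket's top face (50 mm above the desk); axes as photo_slide. The notch is a slot 14 mm wide (y), open to -x, in a plate 8 mm thick reaching 21 mm toward -x and 7 mm toward +x from this point; parked, the pin's shank is in the slot and its collar rests on the plate. Room for the shank below
- tray (a point): centre of the white tray's inner floor (36 mm above the desk, 132 (x) x 112 (y) mm inside, rim 8 mm above the floor); axes as photo_slide; it moves with the carriage
- carriage_body (a joint): travel of the tray carriage along the slide's +y from its start (m), 0 at the start; driven by the wheel only, 40 mm a turn; it touches the stop after 45 to 75 mm
- handwheel (a joint): angle of the handwheel on its upright axis (rad), 0 at the start, growing clockwise seen from above, which moves the tray toward the stop. Stiff (it stays where it is left); it blocks when the tray meets the stop
- wheel_axis (a point): centre of the dark handwheel, 84 mm diameter, at its top face 77 mm above the desk
- crank (a point): middle of the yellow crank knob on the wheel, 33 mm from the wheel axis: upright, free-spinning, 15 mm diameter, from 79 to 110 mm above the desk (this point at 95 mm)
- stop_face (a point): centre of the face that the tray touches, on the red end stop clamped on the slide beyond the tray (a block 60 (x) x 16 (y) x 26 mm with a small black thumbscrew on top); axes as photo_slide, y away from the tray
- nose (a point): front of the rubber bumper in the middle of the tray's +y edge, which meets the end stop; touching, it is level in slide y with stop_face
- eraser: blue and white eraser lying flat, 19 (x) x 43 (y) x 13 mm; origin: centre of its underside, z up. May be absent
- usb_stick: red USB stick lying flat, 18 (x) x 60 (y) x 9 mm; origin: centre of its underside; the red case reaches from y = -14 to +30 mm: grip it there, not by the metal plug (-30 to -14). May be absent (a like stick beside the lamp foot is part of the room and stays there)
- sharpener: grey metal pencil sharpener, 15 (x) x 25 (y) x 12 mm; origin: centre of its underside. May be absent
- blue_clip: blue wedge-shaped binder clip, 25 (x) x 14 (y) x 15 mm, tapering to its top in y, ends in x upright; origin: centre of its underside. May be absent
- tin: pale round tin, 50 mm across, 19 mm high; bystander; origin: centre of its underside
- stapler: red and black stapler, 34 x 119 x 45 mm; bystander; origin: centre of its underside
- pin_collar (a point): centre of the underside of the lock pin's collar, 42 mm above its tip
Mind the look-alikes: they are no part of the job. What is shaped like the control_box but pink is not meant.

How it is judged:
On the way, in this order (a step that is already met when the one before it is completed fails the run):
1. both toggle switches stand at their centre off position (value of joint toggle_left between -0.09 and 0.09 rad and value of joint toggle_right between -0.09 and 0.09 rad), for 0.3 s.
2. the lock pin hangs upright in the side notch, let go (all of step 1 and horizontal distance between pin_collar and notch below 0.008 m and z of pin_collar in the frame of notch between -0.003 and 0.004 m and angle between lock_pin's own z axis and vertical below 0.15 rad and linear speed of lock_pin below 0.02 m/s and contact force between the fingers and lock_pin below 0.1 N), for 0.3 s.
3. all the small things that are there lie in the tray (x of eraser in the frame of tray between -0.065 and 0.065 m and y of eraser in the frame of tray between -0.055 and 0.055 m and z of eraser in the frame of tray between -0.004 and 0.022 m and contact force between the fingers and eraser below 0.1 N and x of usb_stick in the frame of tray between -0.065 and 0.065 m and y of usb_stick in the frame of tray between -0.055 and 0.055 m and z of usb_stick in the frame of tray between -0.004 and 0.022 m and contact force between the fingers and usb_stick below 0.1 N and x of sharpener in the frame of tray between -0.065 and 0.065 m and y of sharpener in the frame of tray between -0.055 and 0.055 m and z of sharpener in the frame of tray between -0.004 and 0.022 m and contact force between the fingers and sharpener below 0.1 N and x of blue_clip in the frame of tray between -0.065 and 0.065 m and y of blue_clip in the frame of tray between -0.055 and 0.055 m and z of blue_clip in the frame of tray between -0.004 and 0.022 m and contact force between the fingers and blue_clip below 0.1 N and linear speed of each of eraser, usb_stick, sharpener, blue_clip below 0.03 m/s), for 0.2 s.
4. the tray has been wound up to the end stop (y of nose in the frame of stop_face between -0.0025 and 0.004 m), for 0.2 s.
At the end, for the whole second after the job is handed in: Both switches within 0.09 rad of upright; the pin hanging in the notch (collar on the bracket within 4 mm, centred within 8 mm, upright within 0.15 rad); all small things present lie in the tray, let go; the tray's bumper within 2.5 mm of the end stop (all of step 2 and all of step 4 and x of eraser in the frame of tray between -0.065 and 0.065 m and y of eraser in the frame of tray between -0.055 and 0.055 m and z of eraser in the frame of tray between -0.004 and 0.022 m and contact force between the fingers and eraser below 0.1 N and x of usb_stick in the frame of tray between -0.065 and 0.065 m and y of usb_stick in the frame of tray between -0.055 and 0.055 m and z of usb_stick in the frame of tray between -0.004 and 0.022 m and contact force between the fingers and usb_stick below 0.1 N and x of sharpener in the frame of tray between -0.065 and 0.065 m and y of sharpener in the frame of tray between -0.055 and 0.055 m and z of sharpener in the frame of tray between -0.004 and 0.022 m and contact force between the fingers and sharpener below 0.1 N and x of blue_clip in the frame of tray between -0.065 and 0.065 m and y of blue_clip in the frame of tray between -0.055 and 0.055 m and z of blue_clip in the frame of tray between -0.004 and 0.022 m and contact force between the fingers and blue_clip below 0.1 N); the robot touches nothing.
It fails at once if the tin was moved more than 3 cm (distance of tin from where it was at the start of the episode above 0.03 m).
It fails at once if the stapler was moved more than 3 cm (distance of stapler from where it was at the start of the episode above 0.03 m).
Of eraser, usb_stick, sharpener, blue_clip only 2 to 4 are there at a start; the rules pass over those that are not, and their reading is None.
At some moment in a run one of eraser, usb_stick, sharpener, blue_clip may be knocked a few centimetres aside while the robot is not near it.
It also fails if it takes over 210 s, if anything falls off the work surface, if the arm or the gripper's body presses on something with over 40 N, if the wrist force passes 120 N, or if a joint passes its speed limit or range.

ROBOT

A 6-joint arm with a two-finger parallel gripper is mounted at the origin on a cart in front of the work surface, level with it; the furniture and walls round the work are solid. World frame = base frame: x ahead of the robot, y to its left, z up, the work surface at z = 0. Lengths are in m, angles in rad, forces in N, time in s.
With the tool pointing down it reaches from about 0.25 to 0.775 m from the base axis. Payload 4 kg.
Tool frame: the origin (TCP) lies at the very end of the fingers, on their centre line; the grasp point (between the pads) lies 19 mm behind it; z points along the fingers, y is the line along which they close (so a half turn about z gives the same grasp; the last joint's range is limited). The gripper opens to 94 mm and grips with 3 to 60 N. Pads are 16 mm wide; open, the fingers measure 119 mm over their backs; the gripper's body (75 mm by 177 mm) begins 78 mm behind the grasp point.
Start: joints at [-0.103, 0.087, 1.371, -0, 1.684, -0.103], TCP at [0.55, -0, 0.206] pointing down, gripper open.
Joint ranges: [-3.1, 3.1], [-0.76, 2.03], [0.27, 2.55], [-1.08, 4.22], [0.17, 2.65], [-2.57, 2.57]. Speed limits (rad/s): [2.79, 2.79, 3.14, 3.14, 3.14, 3.14].

INTERFACE

Orientations are given as [roll, pitch, yaw] about the fixed x, y, z axes, in that order (R = Rz(yaw) Ry(pitch) Rx(roll)).
In Python, from bench import robot, snapshot, finder gives the robot as it stands.
- The arm moves only by the tool drive_tool, never from a script. Its argument "deltas" is text: rows parted by semicolons, each of 7 numbers parted by spaces: the shift along the tool's x, y, z each as a share of 100 mm, from -1 to 1, then the turn, a rotation vector about the tool's x, y, z each as a share of 90 degrees, from -1 to 1, then the finger opening in mm, from 0 to 94. In form: tx ty tz rx ry rz gripper; .... A call has 1 to 5 rows; each row is the pose to reach, as a shift and turn from the pose commanded when the call began, along the tool's axes at that moment; what a row does not reach only later rows make up. A row lasts 1/10 s, in which the tool goes at most 50 mm and 8.59 degrees, less where a joint would pass 70% of its speed; a pose out of reach is approached as far as the arm can. A call with a number of a shift or a turn outside -1 to 1 is refused whole. A call with a gripper value outside its range is refused whole. The fingers move at their own pace and stop on an object; the grip force is fixed at half the most. Time passes only in rows, so rows that repeat a pose let the fingers close. It gives the time, the measured TCP pose, the force, the opening and the grip force at its end, in the units of the state.
- robot.get_obs(): the state, without advancing time (a new reading comes with each control period).
- snapshot(name): name is "scene" or "side" or "wrist"; returns a dict with "img" (480x640x3 uint8, red, green, blue), "fx", "fy", "cx", "cy" (pixels), "T" (4x4, takes a point from camera to world coordinates); the wrist camera has in their place "hand_eye" (4x4, takes a point from camera to tool coordinates, whose origin is the TCP and whose axes are the flange's). Camera axes: x right, y up, looking along -z (the intrinsics and any distortion apply to the point x, -y, -z); pixel columns grow to the right and rows downward; lengths in m; the calibration is good to about 2 mm. The wrist camera is an equidistant fisheye: a pixel r from the principal point sees the ray r / f radians off the axis. A picture is of the moment at which its call begins: read the wrist's pose just before it. There is no depth.
- robot.close_job(): hands the job in; it is judged then, once.
Trained networks look in the newest picture that a camera, given by its name, has taken for a name from the list of things; names that differ only in an ending like _2 or _b are one class to them, and where a whole thing is asked for, a point or a joint stands for the part that bears it (a point fixed in the world has none). Each returns a list of dicts, best first, with "confidence" (0 to 1); they miss things now and then, are a little off and sometimes report something else, mostly with a low value. They report only what shows in the picture. A call takes as long as a camera call. They do not tell look-alikes from the thing itself.
- finder.look_for(camera, thing): "xy" ([column, row] in pixels, amid what is visible of it).
- finder.masks_of(camera, thing): "region" (480x640 bool, what is visible of it) and "xy" ([column, row] in pixels, amid what is visible of it).
- finder.landmark_of(camera, thing): "xy" ([column, row] in pixels: a listed point, or the origin of a listed thing).
The state is a dict: "time": time; "joint_positions": joint angles; "qvel": joint speeds; "joint_torque": joint torques, N m; "tool_pos": TCP position; "ee_rot": TCP orientation; "wrist_force": force on the tool from outside, world axes, zero at the start; "wrist_torque": the same for the moment, N m; "width": finger opening in m; "finger_force": force on a finger pad.
Only numpy, scipy, OpenCV 4.12 (cv2) and the standard library are available. Lean on these libraries where they do the work, as an engineer would, in place of code of your own. Each camera call takes 0.05 s, during which the arm holds its last target. There are 200 camera calls.

## Working session

There is one attempt and no reset: what is moved stays moved. The work goes in short steps, Python scripts to look and compute and a tool call to move; the robot and the scene stay as the last step left them, time stands still between calls to the robot, and variables do not carry over. Pictures are saved under pics/ and viewed, at most 14 in all, crops included, and the job is handed in when it is done.

Besides the shell and the picture viewer there is one more tool, called as name(argument=value, ...), one argument or row to a line, values as JSON. drive_tool: Moves the arm, as the interface text tells. Shift numbers are shares of 100 mm and turn numbers shares of 90 degrees, none past 1 either way. Its arguments: {"type":"object","properties":{"deltas":{"type":"string"}},"required":["deltas"]}

```bash
ls; mkdir -p pics; cat > h.py <<'E'
import numpy as np, cv2
from bench import robot, snapshot, finder
from scipy.spatial.transform import Rotation as R
def snap(n,save=None):
    o=robot.get_obs(); s=snapshot(n); s['o']=o; s['n']=n
    if n=='wrist':
        T=np.eye(4);T[:3,:3]=R.from_euler('xyz',o['ee_rot']).as_matrix();T[:3,3]=o['tool_pos']
        s['T']=T@np.array(s['hand_eye'])
    s['T']=np.array(s['T'])
    if save: cv2.imwrite('pics/'+save,s['img'][:,:,::-1])
    return s
def ray(s,xy):
    x=(xy[0]-s['cx'])/s['fx'];y=(xy[1]-s['cy'])/s['fy']
    if s['n']=='wrist':
        r=np.hypot(x,y); k=np.sin(r)/r if r>1e-9 else 1; d=np.array([x*k,-y*k,-np.cos(r)])
    else: d=np.array([x,-y,-1.])
    d=s['T'][:3,:3]@d
    return s['T'][:3,3],d/np.linalg.norm(d)
def at(s,xy,z):
    c,d=ray(s,xy); return c+d*(z-c[2])/d[2]
def tri(obs):
    A=np.zeros((3,3));b=np.zeros(3)
    for c,d in obs:
        P=np.eye(3)-np.outer(d,d);A+=P;b+=P@c
    return np.linalg.solve(A,b)
def proj(s,p):
    q=np.linalg.inv(s['T'])@np.append(p,1);x,y,z=q[0],-q[1],-q[2]
    if s['n']=='wrist':
        r=np.hypot(x,y);t=np.arctan2(r,z);return s['cx']+s['fx']*x/r*t,s['cy']+s['fy']*y/r*t
    return s['cx']+s['fx']*x/z,s['cy']+s['fy']*y/z
E
python3 - <<'E'
from h import *
for n in ['scene','side','wrist']:
    s=snap(n,n+'0.png'); print(n,{k:s[k] for k in s if k not in('img','o')})
    for t in ['control_box','tip_left','tip_right','pivot_left','pivot_right','photo_slide','lock_pin','pin_collar','notch','tray','wheel_axis','crank','stop_face','nose','eraser','usb_stick','sharpener','blue_clip','tin','stapler']:
        print(t,[(np.round(d['xy']).tolist(),round(d['confidence'],2)) for d in finder.landmark_of(n,t)[:3]])
print(robot.get_obs())
E
```

```text
pics
scene {'fx': 609.3228309877442, 'fy': 609.3228309877442, 'cx': 321.2962890753073, 'cy': 247.4574380924755, 'T': array([[-0.5809249 ,  0.5106686 , -0.63383267, -0.28270786],
       [-0.81374027, -0.34639364,  0.46673143,  0.77161389],
       [ 0.01878948,  0.78691107,  0.61678029,  0.90661901],
       [ 0.        ,  0.        ,  0.        ,  1.        ]]), 'n': 'scene'}
control_box [([353.0, 329.0], 0.98), ([447.0, 241.0], 0.76)]
tip_left [([440.0, 213.0], 0.54), ([376.0, 236.0], 0.31)]
tip_right [([471.0, 211.0], 0.57), ([370.0, 295.0], 0.52), ([341.0, 226.0], 0.45)]
pivot_left [([443.0, 230.0], 0.94), ([338.0, 319.0], 0.84)]
pivot_right [([460.0, 220.0], 0.97), ([372.0, 311.0], 0.82), ([320.0, 237.0], 0.53)]
photo_slide [([331.0, 240.0], 0.91), ([361.0, 186.0], 0.74), ([441.0, 216.0], 0.33)]
lock_pin [([333.0, 261.0], 0.54), ([372.0, 251.0], 0.44), ([378.0, 286.0], 0.35)]
pin_collar [([371.0, 234.0], 0.58)]
notch [([331.0, 258.0], 0.75), ([358.0, 187.0], 0.19)]
tray [([344.0, 222.0], 0.79), ([374.0, 252.0], 0.64)]
wheel_axis [([237.0, 328.0], 0.39), ([376.0, 284.0], 0.35)]
cran
[... 3140 characters left out ...]
ons': array([-1.03092613e-01,  8.71839548e-02,  1.37069314e+00, -3.09183363e-05,
        1.68360619e+00, -1.03097108e-01]), 'qvel': array([-2.27160148e-03, -5.19528085e-04, -1.02116137e-03, -1.68934845e-03,
       -1.87222412e-04,  3.77924100e-05]), 'joint_torque': array([ 9.36414040e-05, -3.40030897e+01, -3.02590871e+01,  7.18170474e-02,
        2.37557141e-02,  1.91940671e-05]), 'tool_pos': array([ 5.50017031e-01, -1.31479123e-05,  2.05518138e-01]), 'ee_rot': array([3.14148704e+00, 4.18130679e-05, 1.57079734e+00]), 'wrist_force': array([-0.71468645, -0.52786231,  0.23527972]), 'wrist_torque': array([ 0.01732653,  0.04349351, -0.01431527]), 'finger_force': 0.0, 'width': 0.09392331540727085}
```

View pictures.

View pics/scene0.png

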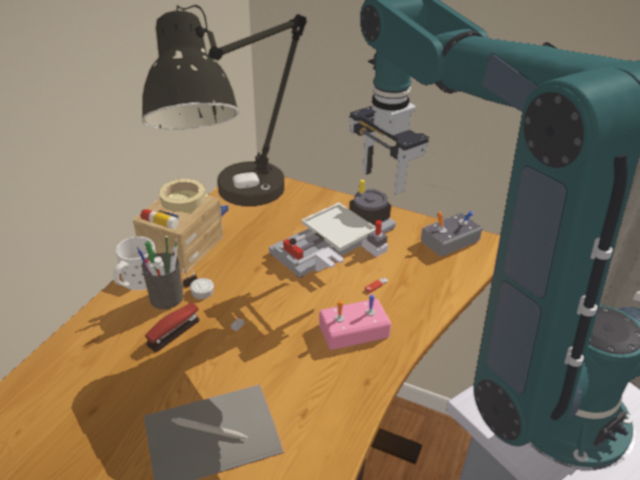

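View pics/wrist0.png

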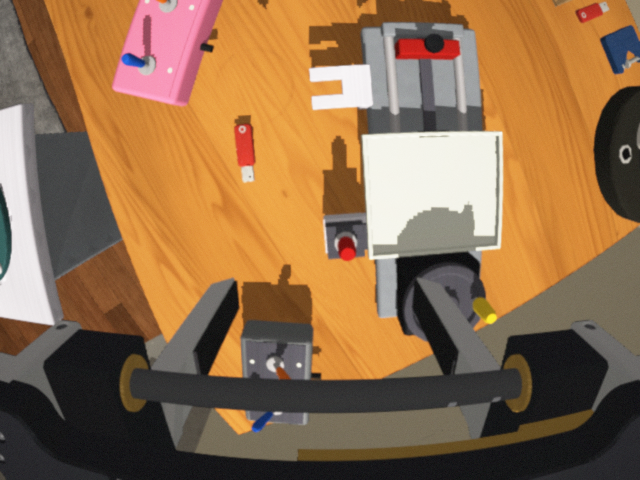

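View pics/side0.png

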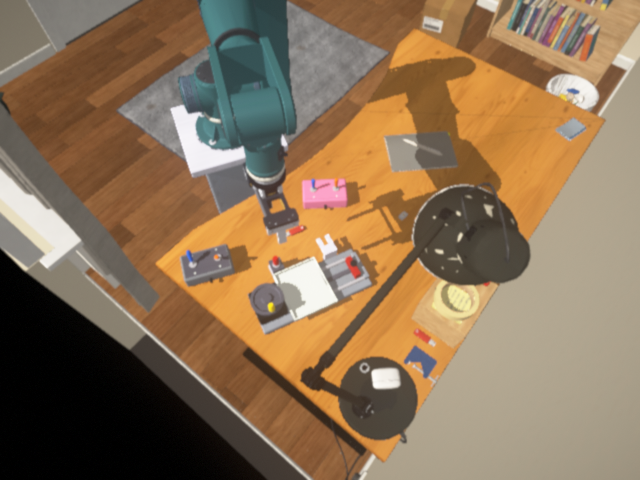

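```bash
python3 - <<'E'
from h import *
w=snap('wrist');s=snap('scene');d=snap('side')
def pr(n,z,**k):
    print(n,*[ (a,np.round(at({'w':w,'s':s,'d':d}[a],v,z)[:2],4)) for a,v in k.items()])
pr('pivL',.046,w=(276,365),s=(443,230),d=(217,255))
pr('pivR',.046,w=(280,408),s=(460,220),d=(194,266))
pr('notch',.05,w=(335,84),s=(331,258),d=(326,244))
pr('wheel',.077,w=(443,306),d=(268,296))
pr('crank',.095,w=(484,312),s=(360,184),d=(270,305))
pr('crankwtop',.110,w=(491,318))
pr('tray',.036,w=(436,195),s=(344,222),d=(306,286))
pr('traycorners',.044,w=(363,136)); pr('tc',.044,w=(499,133)); pr('tc',.044,w=(502,247)); pr('tc',.044,w=(373,258))
pr('pinhandletop',.083,w=(347,252)); 
pr('collar',.045,w=(346,238))
pr('usb',.0045,w=(245,152),s=(374,285),d=(298,231))
pr('sharp',.006,s=(237,326),d=(401,216))
pr('stop',.03,w=(428,53),d=(350,269)); pr('nose',.04,s=(319,235),d=(326,280))
pr('pinkbox',.044,w=(177,43)); pr('tin',.01,s=(201,290)); pr('stapler',.02,s=(172,332))
pr('tipL',.087,w=(291,384),s=(440,213)); pr('tipR',.087,w=(257,428),s=(471,211))
E
```

```text
pivL ('w', array([ 0.494 , -0.1588])) ('s', array([ 0.4933, -0.16  ])) ('d', array([ 0.4898, -0.1558]))
pivR ('w', array([ 0.4945, -0.2236])) ('s', array([ 0.4997, -0.224 ])) ('d', array([ 0.4996, -0.2203]))
notch ('w', array([0.5567, 0.1296])) ('s', array([0.5544, 0.1276])) ('d', array([0.5664, 0.1267]))
wheel ('w', array([ 0.6606, -0.0713])) ('d', array([ 0.6643, -0.0671]))
crank ('w', array([ 0.6965, -0.0705])) ('s', array([ 0.7061, -0.0717])) ('d', array([ 0.6958, -0.0706]))
crankwtop ('w', array([ 0.6972, -0.0691]))
tray ('w', array([0.6563, 0.0281])) ('s', array([0.663, 0.008])) ('d', array([0.6563, 0.0349]))
traycorners ('w', array([0.5824, 0.0828]))
tc ('w', array([0.7172, 0.0932]))
tc ('w', array([ 0.732 , -0.0227]))
tc ('w', array([ 0.5948, -0.0337]))
pinhandletop ('w', array([ 0.5669, -0.015 ]))
collar ('w', array([ 0.568 , -0.0133]))
usb ('w', array([0.4654, 0.0673])) ('s', array([0.4678, 0.0705])) ('d', array([0.4745, 0.0778]))
sharp ('s', array([0.5274, 0.3849])) ('d', array([0.5368, 0.3761]))
stop ('w', array([0.6468, 0.1679])) ('d', array([0.6505, 0.1625]))
nose ('s', array([0.6498, 0.0925])) ('d', array([0.6611, 0.089 ]))
pinkbox ('w', array([0.4067, 0.1797]))
tin ('s', array([0.6636, 0.3974]))
stapler ('s', array([0.5733, 0.5055]))
tipL ('w', array([ 0.5142, -0.153 ])) ('s', array([ 0.5094, -0.1579]))
tipR ('w', array([ 0.4732, -0.2192])) ('s', array([ 0.4739, -0.2254]))
```

drive_tool(
  deltas="-0.5 -0.25 0 0 0 0 94; -1 -0.5 0 0 0 0 94; -1 -0.5 0 0 0 0 94",
)

```text
time: 3.6
tool_pos: [0.4984, -0.1031, 0.2057]
ee_rot: [-3.141, 0.002, 1.567]
wrist_force: [-0.4, 0.2, 0.3]
width: 0.0942
finger_force: 0.0
```

```bash
python3 - <<'E'
from h import *
w=snap('wrist','w1.png')
for t,z in [('pivot_left',.046),('pivot_right',.046),('tip_left',.087),('tip_right',.087)]:
    for d in finder.landmark_of('wrist',t)[:2]: print(t,np.round(d['xy']),round(d['confidence'],2),np.round(at(w,d['xy'],z),4))
print(w['o']['tool_pos'],w['o']['ee_rot'],w['o']['time'])
E
```

```text
pivot_left [323. 279.] 0.92 [ 0.4946 -0.1584  0.046 ]
pivot_right [318. 336.] 0.95 [ 0.4891 -0.2241  0.046 ]
tip_left [347. 293.] 0.71 [ 0.5156 -0.1554  0.087 ]
tip_right [299. 353.] 0.76 [ 0.4717 -0.2183  0.087 ]
[ 0.49842371 -0.10312733  0.20567368] [-3.14119721e+00  1.74950028e-03  1.56678772e+00] 3.6
```

View pics/w1.png

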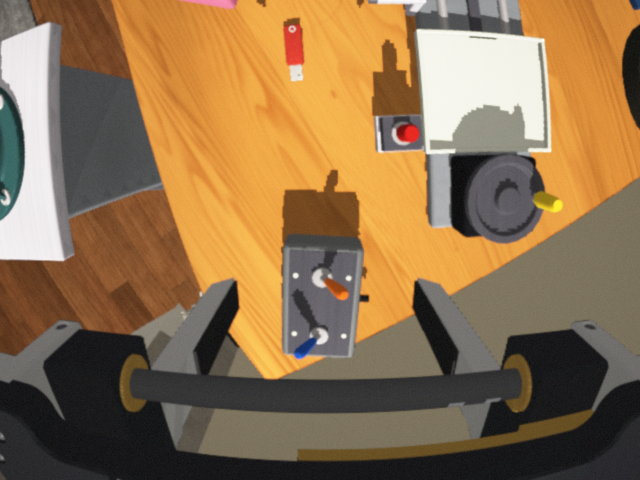

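drive_tool(
  deltas="-0.4 -0.06 0.3 0 0 0 94; -0.58 -0.06 0.7 0 0 0 94; -0.58 -0.06 1 0 0 0 94; -0.58 -0.06 1 0 0 0 94; -0.58 -0.06 1 0 0 0 94",
)

```text
time: 4.35
tool_pos: [0.4946, -0.1568, 0.1056]
ee_rot: [-3.141, -0.001, 1.573]
wrist_force: [0.4, 0.5, 0.3]
width: 0.0942
finger_force: 0.0
```

drive_tool(
  deltas="0 0 0.34 0 0 0 94; 0 0 0.34 0 0 0 94; 0 0 0.34 0 0 0 94",
)

```text
time: 4.65
tool_pos: [0.495, -0.1576, 0.0733]
ee_rot: [3.14, 0.001, 1.572]
wrist_force: [-0.8, -1.2, 1.2]
width: 0.0943
finger_force: 0.0
```

drive_tool(
  deltas="0 0 0 0 0 0 13; 0 0 0 0 0 0 13; 0 0 0 0 0 0 13; 0 0 0 0 0 0 13; 0 0 0 0 0 0 13",
)

```text
time: 5.15
tool_pos: [0.4941, -0.1581, 0.0718]
ee_rot: [3.141, 0.0, 1.571]
wrist_force: [-0.3, -0.4, 0.1]
width: 0.0574
finger_force: 0.0
```

drive_tool(
  deltas="0 0 0 0 0 0 13; 0 0 0 0 0 0 13; 0 0 0 0 0 0 13; 0 0 0 0 0 0 13",
)

```text
time: 5.55
tool_pos: [0.494, -0.1582, 0.0719]
ee_rot: [-3.142, 0.001, 1.571]
wrist_force: [-0.2, 0.2, 1.1]
width: 0.0253
finger_force: 0.3
```

Gripper speed is about 80 mm/s.

drive_tool(
  deltas="0 0 0 0 0 0 13; 0 0 0 0 0 0 13; 0 0 0 0 0 0 13; 0 0 0 0 0 0 60; 0 0 0 0 0 0 60",
)

```text
time: 6.05
tool_pos: [0.4936, -0.158, 0.0712]
ee_rot: [-3.141, -0.0, 1.571]
wrist_force: [-0.1, 1.0, -0.2]
width: 0.0256
finger_force: 0.0
```

drive_tool(
  deltas="0 0 0 0 0 0 60; 0 0 0 0 0 0 60; 0 0 -0.3 0 0 0 60; -0.3 -0.02 -0.3 0 0 0 60; -0.66 -0.02 -0.3 0 0 0 60",
)

```text
time: 6.55
tool_pos: [0.4929, -0.2241, 0.1031]
ee_rot: [3.139, 0.001, 1.574]
wrist_force: [-0.0, -0.4, 0.1]
width: 0.0595
finger_force: 0.0
```

```bash
python3 - <<'E'
from h import *
w=snap('wrist','w2.png')
for t,z in [('pivot_left',.046),('pivot_right',.046),('tip_left',.092),('tip_right',.087)]:
    for d in finder.landmark_of('wrist',t)[:2]: print(t,np.round(d['xy']),round(d['confidence'],2),np.round(at(w,d['xy'],z),4))
print(w['o']['tool_pos'],w['o']['width'],w['o']['time'])
E
```

```text
pivot_left [331. 156.] 0.65 [ 0.4946 -0.1542  0.046 ]
pivot_right [324. 257.] 0.73 [ 0.4903 -0.2217  0.046 ]
tip_right [292. 274.] 0.77 [ 0.4721 -0.2181  0.087 ]
[ 0.49285334 -0.22406054  0.1030767 ] 0.05950703861821794 6.55
```

View pics/w2.png

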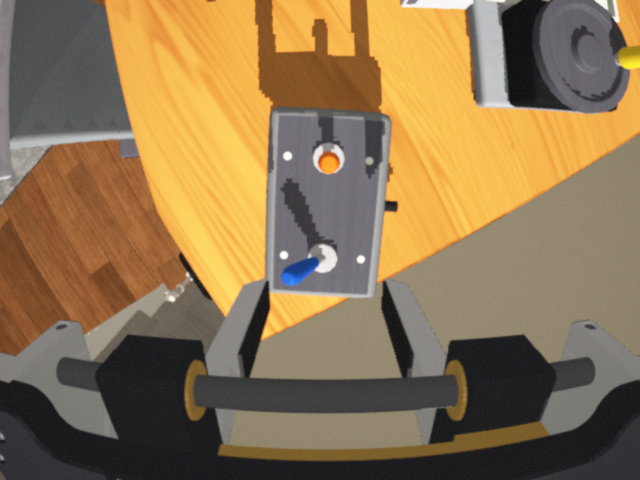

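drive_tool(
  deltas="0 -0.02 0 0 0 0 75; 0 -0.02 0 0 0 0 75; 0 -0.02 0.15 0 0 0 75; 0 -0.02 0.3 0 0 0 75; 0 -0.02 0.3 0 0 0 13",
)

```text
time: 7.3
tool_pos: [0.4878, -0.2224, 0.0675]
ee_rot: [-3.136, -0.004, 1.571]
wrist_force: [-0.4, 1.4, -0.2]
width: 0.0698
finger_force: 0.0
```

drive_tool(
  deltas="0 0 0 0 0 0 13; 0 0 0 0 0 0 13; 0 0 0 0 0 0 13; 0 0 0 0 0 0 13; 0 0 0 0 0 0 13",
)

```text
time: 7.8
tool_pos: [0.4893, -0.2244, 0.0722]
ee_rot: [-3.14, 0.001, 1.571]
wrist_force: [-1.9, 0.5, 1.2]
width: 0.0305
finger_force: 0.9
```

drive_tool(
  deltas="0 0 0 0 0 0 13; 0 0 0 0 0 0 13; 0 0 0 0 0 0 13; 0 0 0 0 0 0 13; 0 0 0 0 0 0 13",
)

```text
time: 8.3
tool_pos: [0.4902, -0.2239, 0.0715]
ee_rot: [3.141, -0.0, 1.571]
wrist_force: [1.0, 0.2, -0.6]
width: 0.0128
finger_force: 0.0
```

drive_tool(
  deltas="0 0 0 0 0 0 60; 0 0 0 0 0 0 60; 0 0 0 0 0 0 60; 0 0 -0.3 0 0 0 60; 0.3 0 -1 0 0 0 60",
)

```text
time: 8.8
tool_pos: [0.4878, -0.2045, 0.1445]
ee_rot: [-3.134, -0.003, 1.568]
wrist_force: [1.1, 0.6, 0.0]
width: 0.0496
finger_force: 0.0
```

drive_tool(
  deltas="0.5 0.3 0 0 0 0 40; 1 0.5 0 0 0 0 40; 1 0.7 0 0 0 0 40; 1 0.72 0 0 0 0 40",
)

```text
time: 9.2
tool_pos: [0.5638, -0.1021, 0.1473]
ee_rot: [3.141, -0.0, 1.575]
wrist_force: [0.7, -0.2, -0.1]
width: 0.0396
finger_force: 0.0
```

```bash
python3 - <<'E'
from h import *
w=snap('wrist','w3.png')
for t,z in [('pivot_left',.046),('pivot_right',.046),('tip_left',.092),('tip_right',.092),('notch',.05),('pin_collar',.045),('wheel_axis',.077),('crank',.095),('tray',.036)]:
    for d in finder.landmark_of('wrist',t)[:2]: print(t,np.round(d['xy']),round(d['confidence'],2),np.round(at(w,d['xy'],z),4))
print(w['o']['tool_pos'],w['o']['width'],w['o']['time'])
E
```

```text
pivot_left [243. 301.] 0.61 [ 0.4929 -0.1542  0.046 ]
pivot_right [328. 133.] 0.5 [ 0.5637 -0.0174  0.046 ]
tip_left [228. 326.] 0.94 [ 0.4908 -0.1537  0.092 ]
pin_collar [331. 132.] 0.91 [ 0.5662 -0.017   0.045 ]
wheel_axis [464. 213.] 0.73 [ 0.6615 -0.0703  0.077 ]
wheel_axis [439.   9.] 0.37 [0.6396 0.0752 0.077 ]
crank [517. 217.] 0.56 [ 0.6959 -0.0687  0.095 ]
tray [442.  80.] 0.84 [0.6538 0.0297 0.036 ]
[ 0.56375248 -0.10211642  0.14734351] 0.03964389390013884 9.2
```

View pics/w3.png

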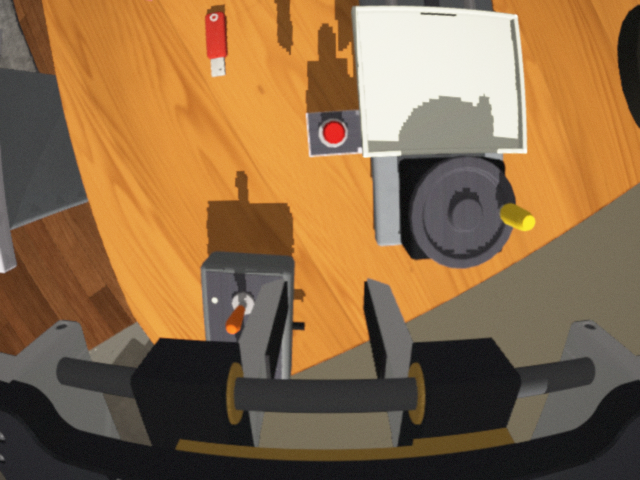

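```bash
python3 - <<'E'
from h import *
w=snap('wrist'); print('handle top',at(w,(335,132),.083))
for n in('scene','side'):
    s=snap(n,n+'1.png')
    for t,z in [('pivot_left',.046),('pivot_right',.046),('tip_left',.092),('tip_right',.092)]:
        for d in finder.landmark_of(n,t)[:3]: print(n,t,np.round(d['xy']),round(d['confidence'],2),np.round(at(s,d['xy'],z),4))
a=cv2.imread('pics/scene1.png')[195:265,400:500];b=cv2.imread('pics/side1.png')[230:300,160:260]
cv2.imwrite('pics/c1.png',np.hstack([cv2.resize(a,(400,280),interpolation=2),cv2.resize(b,(400,280),interpolation=2)]))
E
```

```text
handle top [ 0.566208   -0.01989859  0.083     ]
scene pivot_left [338. 318.] 0.91 [0.3954 0.2254 0.046 ]
scene pivot_left [440. 231.] 0.75 [ 0.4939 -0.152   0.046 ]
scene pivot_right [460. 219.] 0.98 [ 0.5012 -0.2263  0.046 ]
scene pivot_right [370. 312.] 0.57 [0.3752 0.161  0.046 ]
scene pivot_right [298. 249.] 0.56 [0.6257 0.1685 0.046 ]
scene tip_left [373. 249.] 0.69 [0.4875 0.0655 0.092 ]
scene tip_left [444. 215.] 0.51 [ 0.494  -0.1539  0.092 ]
scene tip_left [338. 302.] 0.39 [0.3959 0.2291 0.092 ]
side pivot_left [335. 190.] 0.92 [0.4069 0.2192 0.046 ]
side pivot_left [218. 257.] 0.59 [ 0.4959 -0.1541  0.046 ]
side pivot_right [308. 189.] 0.85 [0.3741 0.1466 0.046 ]
side pivot_right [195. 264.] 0.66 [ 0.4964 -0.2164  0.046 ]
side tip_left [338. 176.] 0.5 [0.3938 0.2325 0.092 ]
side tip_left [212. 250.] 0.38 [ 0.4992 -0.1618  0.092 ]
side tip_right [316. 177.] 0.62 [0.3742 0.1708 0.092 ]
side tip_right [185. 258.] 0.55 [ 0.4938 -0.2311  0.092 ]
```

View pics/c1.png

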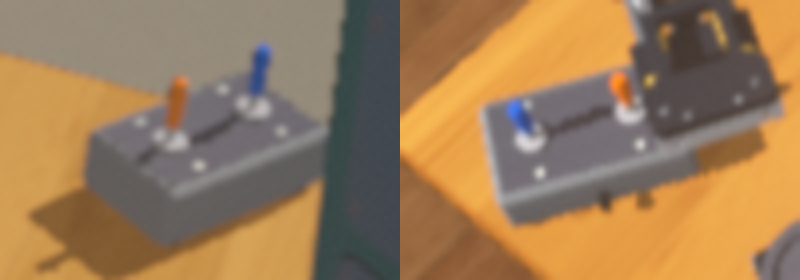

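drive_tool(
  deltas="0.4 0.03 0 0 0 0 44; 0.86 0.03 0.2 0 0 0 44; 0.86 0.03 0.5 0 0 0 44; 0.86 0.03 0.91 0 0 0 44; 0.86 0.03 0.91 0 0 0 44",
)

```text
time: 10.75
tool_pos: [0.5601, -0.0171, 0.0502]
ee_rot: [-3.129, -0.002, 1.572]
wrist_force: [-1.1, 0.5, -1.0]
width: 0.0439
finger_force: 0.0
```

drive_tool(
  deltas="0 0 0 0 0 0 0; 0 0 0 0 0 0 0; 0 0 0 0 0 0 0; 0 0 0 0 0 0 0; 0 0 0 0 0 0 0",
)

```text
time: 11.25
tool_pos: [0.5669, -0.0188, 0.0587]
ee_rot: [3.136, 0.001, 1.57]
wrist_force: [0.5, -0.5, 3.5]
width: 0.0148
finger_force: 30.0
```

drive_tool(
  deltas="0 0 -0.15 0 0 0 0; 0 0 -0.4 0 0 0 0; 0 0 -0.7 0 0 0 0; 0 0 -0.7 0 0 0 0; 0 0 -0.7 0 0 0 0",
)

```text
time: 11.75
tool_pos: [0.565, -0.0184, 0.1268]
ee_rot: [3.141, 0.0, 1.571]
wrist_force: [0.3, -1.1, 0.4]
width: 0.0153
finger_force: 30.0
```

```bash
python3 - <<'E'
from h import *
w=snap('wrist','w4.png');o=w['o']
for t,z in [('notch',.05),('pin_collar',o['tool_pos'][2]-.01),('lock_pin',.07)]:
    for d in finder.landmark_of('wrist',t)[:2]: print(t,np.round(d['xy']),round(d['confidence'],2),np.round(at(w,d['xy'],z),4))
print(o['tool_pos'],o['width'],o['time'],o['wrist_force'],o['finger_force'])
E
```

```text
notch [446. 104.] 0.7 [0.6474 0.0897 0.05  ]
pin_collar [327. 285.] 0.65 [ 0.5642 -0.0161  0.1168]
lock_pin [322. 256.] 0.8 [ 0.5608 -0.0153  0.07  ]
[ 0.56502097 -0.01837478  0.12677885] 0.015333025783838055 11.75 [ 0.34012716 -1.07651915  0.39652155] 29.961386024951935
```

View pics/w4.png

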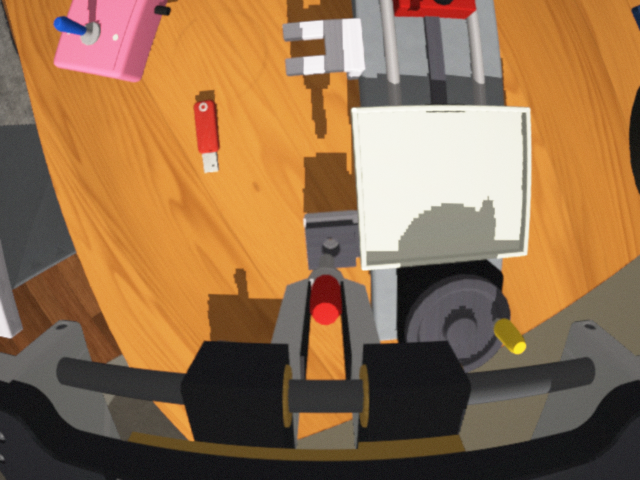

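```bash
python3 - <<'E'
from h import *
w=snap('wrist'); g=w['img'].astype(int)
for c in(292,300,310,318): print(c,[ (r,g[r,c].tolist()) for r in range(18,80) if np.abs(g[r,c]-g[r-1,c]).sum()>60])
print('row48',[(c,g[48,c].tolist()) for c in range(280,375) if np.abs(g[48,c]-g[48,c-1]).sum()>50])
cv2.imwrite('pics/c2.png',cv2.resize(w['img'][10:280,270:380,::-1],None,fx=2.2,fy=2.2,interpolation=2))
print('bore',at(w,(331,245),.045),[at(w,p,.05)[:2].round(4) for p in((287,48),(322,48),(287,38),(287,58))])
o=w['o'];print(o['tool_pos'],o['ee_rot'])
E
```

```text
292 [(22, [134, 119, 110]), (23, [151, 144, 143]), (41, [106, 74, 47]), (57, [129, 101, 85]), (58, [146, 133, 130]), (76, [201, 139, 80])]
300 [(21, [130, 105, 90]), (22, [150, 141, 140]), (57, [142, 127, 122]), (75, [190, 133, 83])]
310 [(20, [165, 146, 132]), (21, [232, 227, 228]), (38, [215, 204, 200]), (39, [167, 140, 126]), (40, [132, 90, 56]), (55, [138, 112, 93]), (56, [196, 184, 184]), (57, [237, 234, 235]), (74, [172, 155, 142]), (75, [126, 89, 59])]
318 [(19, [141, 115, 100]), (20, [207, 197, 196]), (21, [239, 235, 236]), (38, [187, 169, 157]), (39, [137, 101, 74]), (40, [119, 76, 34]), (54, [131, 98, 70]), (55, [178, 162, 156]), (56, [233, 228, 230]), (73, [205, 192, 184]), (74, [147, 117, 93]), (75, [122, 76, 39])]
row48 [(290, [166, 103, 45]), (291, [124, 77, 31]), (327, [123, 100, 79]), (328, [139, 130, 129]), (329, [153, 150, 150]), (342, [181, 176, 177]), (343, [229, 225, 227]), (366, [195, 191, 194]), (367, [165, 164, 166])]
bore [ 0.56586248 -0.01380679  0.045     ] [array([0.5357, 0.126 ]), array([0.5593, 0.1256]), array([0.5357, 0.1334]), array([0.5358, 0.1188])]
[ 0.56373127 -0.01814919  0.12432132] [-3.13773128e+00 -5.13479070e-04  1.57077720e+00]
```

View pics/c2.png

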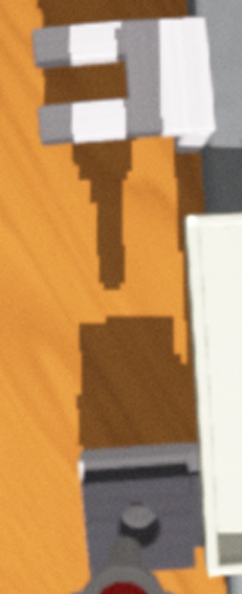

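drive_tool(
  deltas="0.4 -0.04 0 0 0 0 0; 0.8 -0.08 0 0 0 0 0; 1 -0.11 0 0 0 0 0",
)

```text
time: 12.3
tool_pos: [0.553, 0.0842, 0.1253]
ee_rot: [-3.139, -0.001, 1.572]
wrist_force: [-0.0, -0.9, -0.8]
width: 0.0154
finger_force: 30.0
```

drive_tool(
  deltas="0.3 0 0 0 0 0 0; 0.44 0 0 0 0 0 0; 0.44 0 0 0 0 0 0; 0.44 0 0.05 0 0 0 0; 0.44 0 0.1 0 0 0 0",
)

```text
time: 12.8
tool_pos: [0.5541, 0.1244, 0.1159]
ee_rot: [-3.141, 0.001, 1.569]
wrist_force: [-0.0, 0.5, -0.4]
width: 0.015
finger_force: 30.0
```

```bash
python3 - <<'E'
from h import *
w=snap('wrist','w5.png');o=w['o'];print(o['tool_pos'],o['ee_rot'],o['time'])
s=snap('scene','scene2.png');d=snap('side','side2.png')
p=o['tool_pos']
P={'w':[int(v) for v in proj(w,p)],'s':[int(v) for v in proj(s,p)],'d':[int(v) for v in proj(d,p)]};print(P)
def crop(im,c,h,wd,f): 
    r=max(0,c[1]-h);q=max(0,c[0]-wd);print('crop',q,r,f);return cv2.resize(im['img'][r:r+2*h,q:q+2*wd,::-1],(400,300),interpolation=2)
cv2.imwrite('pics/c3.png',np.vstack([np.hstack([crop(w,P['w'],60,80,2.5),crop(s,P['s'],45,60,3.33)]),np.hstack([crop(d,P['d'],36,48,4.17),np.zeros((300,400,3),np.uint8)])]))
E
```

```text
[0.55414432 0.1244294  0.11590291] [-3.14144533e+00  6.97311485e-04  1.56943444e+00] 12.8
{'w': [328, 296], 's': [333, 233], 'd': [323, 228]}
crop 248 236 2.5
crop 273 188 3.33
crop 275 192 4.17
```

View pics/c3.png

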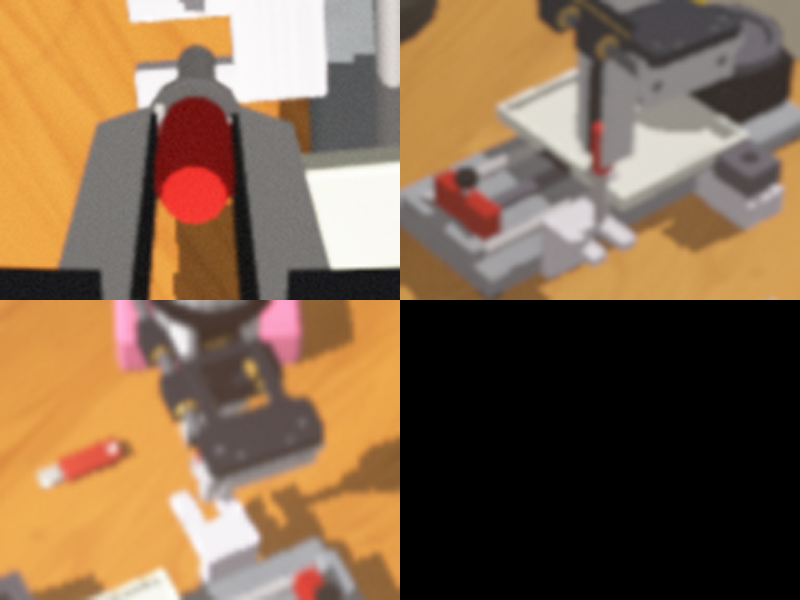

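```bash
python3 - <<'E'
from h import *
w=snap('wrist');o=w['o'];print(o['tool_pos'])
w['T'][:3,3]+=np.array([.5555,.128,.116])-o['tool_pos']
print('tip',at(w,(327,261),.0615),'slot',at(w,(300,253),.05),at(w,(327,253),.05),'edges',at(w,(300,243.6),.05)[1],at(w,(300,262.4),.05)[1],'end',at(w,(248+232/2.5,253),.05)[0])
for d in finder.landmark_of('wrist','notch'): print(d, at(w,d['xy'],.05))
g=w['img'].astype(int)
for c in(308,335): print(c,[(r,g[r,c].tolist()) for r in range(228,275)])
E
```

```text
[0.55361981 0.12453426 0.11550123]
tip [0.55485805 0.12862552 0.0615    ] slot [0.53609519 0.13045801 0.05      ] [0.55487749 0.13048366 0.05      ] edges 0.13728360378704157 0.12351854178723393 end 0.5644668560522049
{'xy': [332.3, 250.4], 'confidence': 0.75} [0.55854833 0.13238081 0.05      ]
308 [(228, [216, 212, 212]), (229, [242, 238, 239]), (230, [247, 244, 245]), (231, [247, 244, 246]), (232, [248, 246, 246]), (233, [247, 245, 245]), (234, [247, 246, 246]), (235, [247, 244, 245]), (236, [248, 245, 246]), (237, [248, 245, 246]), (238, [248, 246, 246]), (239, [248, 246, 247]), (240, [249, 247, 248]), (241, [249, 247, 247]), (242, [249, 247, 248]), (243, [249, 245, 244]), (244, [239, 214, 191]), (245, [232, 172, 105]), (246, [233, 164, 74]), (247, [233, 162, 67]), (248, [234, 161, 64]), (249, [235, 164, 70]), (250, [235, 164, 70]), (251, [235, 164, 71]), (252, [236, 164, 70]), (253, [236, 165, 72]), (254, [234, 162, 65]), (255, [234, 163, 68]), (256, [236, 168, 72]), (257, [235, 164, 68]), (258, [237, 168, 75]), (259, [232, 162, 74]), (260, [214, 150, 90]), (261, [159, 132, 114])
[... 731 characters left out ...]
 [235, 166, 71]), (246, [236, 164, 70]), (247, [236, 165, 73]), (248, [238, 167, 74]), (249, [237, 166, 70]), (250, [237, 166, 73]), (251, [237, 166, 69]), (252, [237, 166, 72]), (253, [236, 166, 71]), (254, [235, 165, 70]), (255, [235, 166, 73]), (256, [235, 163, 70]), (257, [233, 163, 73]), (258, [213, 151, 90]), (259, [157, 132, 116]), (260, [133, 127, 127]), (261, [144, 140, 142]), (262, [188, 182, 184]), (263, [236, 233, 233]), (264, [244, 241, 242]), (265, [243, 240, 241]), (266, [243, 239, 240]), (267, [234, 231, 231]), (268, [196, 187, 189]), (269, [136, 129, 129]), (270, [118, 113, 111]), (271, [116, 114, 111]), (272, [114, 113, 111]), (273, [118, 114, 113]), (274, [118, 115, 112])]
```

drive_tool(
  deltas="0.02 0.02 0 0 0 0 0; 0.02 0.02 0.08 0 0 0 0; 0.02 0.02 0.16 0 0 0 0; 0.02 0.02 0.24 0 0 0 0; 0.02 0.02 0.24 0 0 0 0",
)

```text
time: 13.55
tool_pos: [0.5546, 0.1275, 0.0901]
ee_rot: [-3.138, 0.001, 1.571]
wrist_force: [-0.1, -0.3, -1.3]
width: 0.0159
finger_force: 30.0
```

drive_tool(
  deltas="0 0 0.1 0 0 0 0; 0 0 0.18 0 0 0 0; 0 0 0.23 0 0 0 0; 0 0 0.26 0 0 0 0; 0 0 0.26 0 0 0 0",
)

```text
time: 14.05
tool_pos: [0.5556, 0.1277, 0.0658]
ee_rot: [-3.14, 0.0, 1.571]
wrist_force: [0.8, -0.6, -1.2]
width: 0.0152
finger_force: 30.0
```

drive_tool(
  deltas="0 0 0.02 0 0 0 0; 0 0 0.03 0 0 0 0; 0 0 0.03 0 0 0 0",
)

```text
time: 14.35
tool_pos: [0.5563, 0.1277, 0.0638]
ee_rot: [3.141, -0.0, 1.571]
wrist_force: [0.5, -1.3, -0.3]
width: 0.015
finger_force: 30.0
```

drive_tool(
  deltas="0 0 0.02 0 0 0 0; 0 0 0.03 0 0 0 0; 0 0 0.03 0 0 0 0",
)

```text
time: 14.65
tool_pos: [0.5565, 0.1277, 0.0635]
ee_rot: [3.14, -0.0, 1.571]
wrist_force: [-3.6, -0.6, 11.5]
width: 0.0151
finger_force: 30.0
```

Collar rests on the plate; release and go up.

drive_tool(
  deltas="0 0 -0.02 0 0 0 26; 0 0 -0.02 0 0 0 36; 0 0 -0.02 0 0 0 44; 0 0 -0.02 0 0 0 44; 0 0 -0.02 0 0 0 44",
)

```text
time: 15.15
tool_pos: [0.5558, 0.1277, 0.062]
ee_rot: [-3.141, 0.0, 1.571]
wrist_force: [0.1, 1.7, -1.0]
width: 0.0436
finger_force: 0.0
```

drive_tool(
  deltas="0 0 -0.2 0 0 0 44; 0 0 -0.6 0 0 0 44; -0.3 -0.5 -0.9 0 0 0 44; -0.6 -0.9 -0.9 0 0 0 44; -0.6 -0.9 -0.9 0 0 0 44",
)

```text
time: 15.65
tool_pos: [0.4639, 0.0663, 0.1536]
ee_rot: [3.141, 0.001, 1.57]
wrist_force: [-0.5, -0.6, -0.0]
width: 0.0439
finger_force: 0.0
```

```bash
python3 - <<'E'
from h import *
w=snap('wrist','w6.png');o=w['o'];print(o['tool_pos'],o['ee_rot'],o['time'])
s=snap('scene','scene3.png');d=snap('side','side3.png')
for n,q in(('wrist',w),('scene',s),('side',d)):
  for t,z in [('notch',.05),('pin_collar',.05),('usb_stick',.0),('sharpener',.0),('eraser',0),('blue_clip',0)]:
    print(n,t,[(np.round(e['xy']).tolist(),round(e['confidence'],2),np.round(at(q,e['xy'],z)[:2],4).tolist()) for e in finder.landmark_of(n,t)[:2]])
cv2.imwrite('pics/c4.png',np.hstack([cv2.resize(s['img'][220:340,200:400,::-1],(400,240),interpolation=2),cv2.resize(d['img'][190:310,250:450,::-1],(400,240),interpolation=2)]))
E
```

```text
[0.46389274 0.06628013 0.15355183] [3.14054890e+00 7.84634217e-04 1.56961706e+00] 15.65
wrist notch [([446.0, 165.0], 0.69, [0.5573, 0.1286])]
wrist pin_collar [([441.0, 163.0], 0.94, [0.5527, 0.1301])]
wrist usb_stick [([330.0, 224.0], 0.66, [0.4664, 0.0686])]
wrist sharpener []
wrist eraser []
wrist blue_clip []
scene notch [([330.0, 260.0], 0.65, [0.5512, 0.1336]), ([326.0, 272.0], 0.53, [0.5217, 0.164])]
scene pin_collar [([328.0, 259.0], 0.67, [0.5563, 0.1354])]
scene usb_stick [([376.0, 284.0], 0.58, [0.4701, 0.0618]), ([236.0, 327.0], 0.48, [0.5314, 0.3843])]
scene sharpener [([200.0, 293.0], 0.64, [0.6662, 0.4006]), ([238.0, 328.0], 0.53, [0.5272, 0.3843])]
scene eraser [([448.0, 214.0], 0.19, [0.5782, -0.2694])]
scene blue_clip []
side notch [([325.0, 245.0], 0.69, [0.569, 0.1239]), ([294.0, 235.0], 0.26, [0.5071, 0.0556])]
side pin_collar [([312.0, 291.0], 0.64, [0.6802, 0.0427]), ([324.0, 241.0], 0.43, [0.5555, 0.1244])]
side usb_stick [([295.0, 229.0], 0.47, [0.4639, 0.0735])]
side sharpener [([402.0, 218.0], 0.51, [0.54, 0.3786])]
side eraser [([400.0, 218.0], 0.25, [0.538, 0.3743])]
side blue_clip []
```

View pics/w6.png

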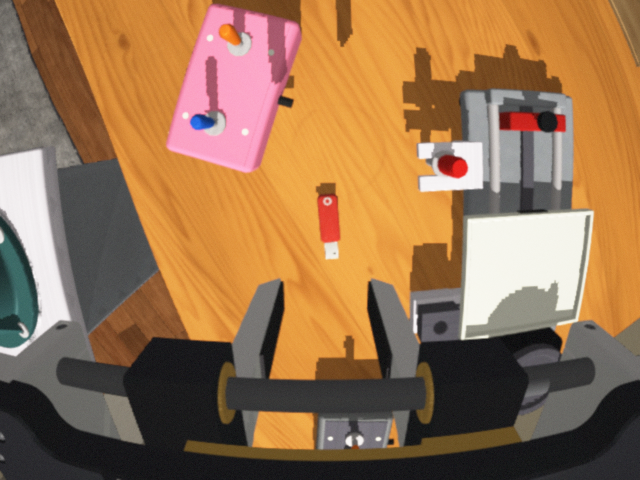

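```bash
python3 - <<'E'
from h import *
w=snap('wrist');o=w['o'];print(o['tool_pos'])
for p in((328,196),(330,240),(332,259),(329,217)): print(at(w,p,.009)[:2].round(4))
for e in finder.masks_of('wrist','usb_stick')[:1]:
    m=e['region'];ys,xs=np.nonzero(m);print(xs.min(),xs.max(),ys.min(),ys.max(),e['confidence'])
E
```

```text
[0.46603046 0.06768233 0.15252103]
[0.4666 0.0975]
[0.4686 0.0573]
[0.4705 0.0391]
[0.4676 0.0786]
315 336 196 261 0.62
```

drive_tool(
  deltas="0.09 0.015 0.4 0 0 0 44; 0.09 0.015 0.8 0 0 0 44; 0.09 0.015 1 0 0 0 44; 0.09 0.015 1 0 0 0 44; 0.09 0.015 1 0 0 0 44",
)

```text
time: 17.3
tool_pos: [0.4678, 0.0767, 0.0529]
ee_rot: [3.141, -0.0, 1.571]
wrist_force: [-0.2, 0.9, 0.0]
width: 0.0436
finger_force: 0.0
```

drive_tool(
  deltas="0 0 0.2 0 0 0 44; 0 0 0.35 0 0 0 44; 0 0 0.45 0 0 0 44; 0 0 0.45 0 0 0 44; 0 0 0.45 0 0 0 44",
)

```text
time: 17.8
tool_pos: [0.4686, 0.0767, 0.0087]
ee_rot: [3.139, -0.0, 1.571]
wrist_force: [-0.3, 0.1, 0.7]
width: 0.0438
finger_force: 0.0
```

drive_tool(
  deltas="0 0 0.04 0 0 0 44; 0 0 0.04 0 0 0 44; 0 0 0.04 0 0 0 0; 0 0 0.04 0 0 0 0; 0 0 0.04 0 0 0 0",
)

```text
time: 18.3
tool_pos: [0.4676, 0.0767, 0.0036]
ee_rot: [3.141, -0.0, 1.571]
wrist_force: [0.8, -0.1, 0.4]
width: 0.0236
finger_force: 0.0
```

drive_tool(
  deltas="0 0 0 0 0 0 0; 0 0 0 0 0 0 0; 0 0 -0.3 0 0 0 0; 0 0 -0.7 0 0 0 0; 0 0 -1 0 0 0 0",
)

```text
time: 18.8
tool_pos: [0.4679, 0.0767, 0.1053]
ee_rot: [3.14, -0.0, 1.571]
wrist_force: [0.9, -0.3, 0.1]
width: 0.0174
finger_force: 29.6
```

drive_tool(
  deltas="-0.15 0.3 -0.1 0 0 0 0; -0.3 0.7 -0.1 0 0 0 0; -0.45 1 -0.1 0 0 0 0; -0.45 1 -0.1 0 0 0 0",
)

```text
time: 19.2
tool_pos: [0.5702, 0.0298, 0.1127]
ee_rot: [3.141, 0.001, 1.568]
wrist_force: [-1.2, -0.5, -0.1]
width: 0.0177
finger_force: 29.6
```

drive_tool(
  deltas="0 0.4 0 0 0 0 0; 0 0.67 0 0 0 0 0; 0 0.67 0.3 0 0 0 0; 0 0.67 0.6 0 0 0 0; 0 0.67 0.6 0 0 0 0",
)

```text
time: 19.7
tool_pos: [0.63, 0.0323, 0.0476]
ee_rot: [-3.13, -0.001, 1.571]
wrist_force: [-0.8, 0.5, -1.0]
width: 0.0178
finger_force: 29.6
```

drive_tool(
  deltas="0 0 0 0 0 0 0; 0 0 0 0 0 0 0; 0 0 0 0 0 0 0",
)

```text
time: 20.0
tool_pos: [0.6357, 0.0318, 0.0561]
ee_rot: [3.137, 0.0, 1.571]
wrist_force: [0.8, 0.0, 0.2]
width: 0.0176
finger_force: 29.6
```

drive_tool(
  deltas="0 0 0.06 0 0 0 0; 0 0 0.13 0 0 0 0; 0 0 0.15 0 0 0 0; 0 0 0.15 0 0 0 0; 0 0 0.15 0 0 0 0",
)

```text
time: 20.5
tool_pos: [0.6345, 0.0317, 0.039]
ee_rot: [3.142, 0.0, 1.571]
wrist_force: [-2.1, -0.9, 5.2]
width: 0.017
finger_force: 29.6
```

drive_tool(
  deltas="0 0 0 0 0 0 32; 0 0 0 0 0 0 32; 0 0 0 0 0 0 32; 0 0 -0.3 0 0 0 32; 0 0 -0.8 0 0 0 32",
)

```text
time: 21.0
tool_pos: [0.6312, 0.0318, 0.1134]
ee_rot: [-3.13, -0.0, 1.571]
wrist_force: [1.4, -0.3, -0.0]
width: 0.0319
finger_force: 0.0
```

drive_tool(
  deltas="0.2 -0.2 -0.4 0 0 0 60; 0.5 -0.5 -0.7 0 0 0 60; 1 -1 -0.7 0 0 0 60; 1 -1 -0.7 0 0 0 60; 1 -1 -0.7 0 0 0 60",
)

```text
time: 21.5
tool_pos: [0.5329, 0.1338, 0.1892]
ee_rot: [3.141, -0.001, 1.575]
wrist_force: [0.1, -1.0, 0.3]
width: 0.0599
finger_force: 0.0
```

drive_tool(
  deltas="0.5 0 0 0 0 0 60; 1 0 0 0 0 0 60; 1 0 0 0 0 0 60; 1 0 0 0 0 0 60",
)

```text
time: 21.9
tool_pos: [0.5349, 0.2317, 0.1874]
ee_rot: [-3.141, 0.002, 1.572]
wrist_force: [0.6, 0.2, 0.3]
width: 0.0604
finger_force: 0.0
```

drive_tool(
  deltas="0.3 0 0 0 0 0 60; 0.6 0 0 0 0 0 60; 0.6 0 0 0 0 0 60; 0.6 0 0 0 0 0 60",
)

```text
time: 22.3
tool_pos: [0.5352, 0.29, 0.1879]
ee_rot: [-3.141, 0.002, 1.569]
wrist_force: [0.5, -0.8, 1.1]
width: 0.0597
finger_force: 0.0
```

```bash
python3 - <<'E'
from h import *
w=snap('wrist','w7.png');o=w['o'];print(o['tool_pos'],o['ee_rot'],o['time'])
for t in ['sharpener','eraser','blue_clip','usb_stick','tin','stapler']:
    print(t,[(np.round(e['xy']).tolist(),round(e['confidence'],2),np.round(at(w,e['xy'],.012)[:2],4).tolist(),cv2.minAreaRect(np.argwhere(e['region'])[:,::-1].astype(np.float32))) for e in finder.masks_of('wrist',t)[:2]])
E
```

```text
[0.53517455 0.29001702 0.18785143] [-3.14115658e+00  1.66432773e-03  1.56947479e+00] 22.3
sharpener [([322.0, 125.0], 0.79, [0.5299, 0.383], ((323.73223876953125, 124.99260711669922), (26.870058059692383, 16.807384490966797), 67.61986541748047)), ([349.0, 376.0], 0.74, [0.5608, 0.1034], ((346.0, 366.5), (23.0, 18.0), 90.0))]
eraser []
blue_clip []
usb_stick [([407.0, 433.0], 0.95, [0.6431, 0.0014], ((406.8465576171875, 433.5346374511719), (17.31364631652832, 29.751611709594727), 5.710593223571777)), ([384.0, 366.0], 0.3, [0.6016, 0.1179], ((406.1563720703125, 373.6261291503906), (144.03280639648438, 156.6392059326172), 83.8844985961914))]
tin [([461.0, 116.0], 0.94, [0.6666, 0.3973], ((461.75006103515625, 117.7500228881836), (50.20458221435547, 48.08325958251953), 45.0))]
stapler [([389.0, 32.0], 0.88, [0.5943, 0.4762], ((390.0588684082031, 31.235294342041016), (75.18604278564453, 43.65641403198242), 75.96376037597656)), ([445.0, 331.0], 0.55, [0.6697, 0.1626], ((445.9050598144531, 331.5533752441406), (26.800947189331055, 22.715436935424805), 60.642250061035156))]
```

View pics/w7.png

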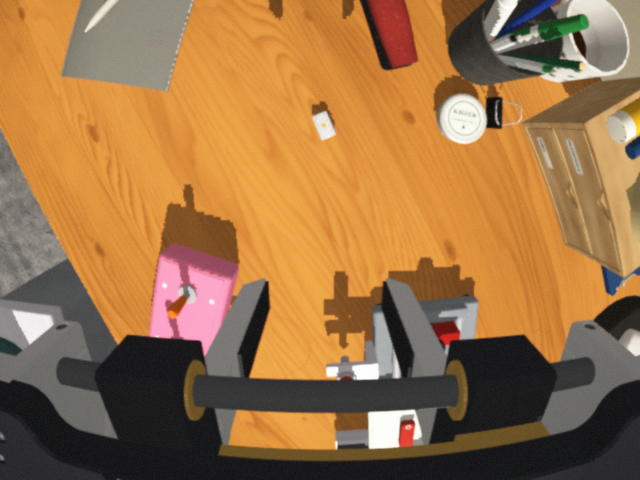

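drive_tool(
  deltas="0.4 -0.03 0.2 0 0 -0.09 40; 0.93 -0.05 0.5 0 0 -0.17 40; 0.93 -0.05 0.8 0 0 -0.25 40; 0.93 -0.05 0.8 0 0 -0.25 40; 0.93 -0.05 0.8 0 0 -0.25 40",
)

```text
time: 23.15
tool_pos: [0.5291, 0.3839, 0.1079]
ee_rot: [-3.139, 0.001, 1.961]
wrist_force: [0.2, -0.2, 1.0]
width: 0.04
finger_force: 0.0
```

```bash
python3 - <<'E'
from h import *
w=snap('wrist','w8.png');o=w['o'];print(o['tool_pos'],o['ee_rot'],o['time'])
RT=R.from_euler('xyz',o['ee_rot']).as_matrix()
for t in ['sharpener']:
  for e in finder.masks_of('wrist',t)[:2]:
    r=cv2.minAreaRect(np.argwhere(e['region'])[:,::-1].astype(np.float32)); p=at(w,r[0],.008)
    print(e['xy'],e['confidence'],r,p,RT.T@(p-o['tool_pos']))
E
```

```text
[0.52914484 0.38388965 0.10790875] [-3.13941314e+00  1.02140376e-03  1.96088213e+00] 23.15
[327.3, 243.8] 0.91 ((329.5, 244.5), (33.0, 19.0), 90.0) [0.5311582  0.38366835 0.008     ] [-0.00086824  0.0019957   0.09990557]
```

drive_tool(
  deltas="-0.01 0.02 0.3 0 0 0 40; -0.01 0.02 0.6 0 0 0 40; -0.01 0.02 0.9 0 0 0 40; -0.01 0.02 1 0 0 0 40; -0.01 0.02 1 0 0 0 40",
)

```text
time: 23.75
tool_pos: [0.5319, 0.3836, 0.0085]
ee_rot: [-3.141, 0.0, 1.962]
wrist_force: [0.0, 0.2, -0.3]
width: 0.0399
finger_force: 0.0
```

drive_tool(
  deltas="0 0 0.02 0 0 0 40; 0 0 0.02 0 0 0 0; 0 0 0.02 0 0 0 0; 0 0 0.02 0 0 0 0; 0 0 0.02 0 0 0 0",
)

```text
time: 24.25
tool_pos: [0.5322, 0.3848, 0.0073]
ee_rot: [3.14, -0.0, 1.964]
wrist_force: [-0.3, -0.2, 2.3]
width: 0.0146
finger_force: 30.0
```

drive_tool(
  deltas="0 0 0 0 0 0 0; 0 0 0 0 0 0 0; 0 0 -0.3 0 0 0 0; 0 0 -0.7 0 0 0 0; 0 0 -1 0 0 0 0",
)

```text
time: 24.75
tool_pos: [0.5318, 0.3846, 0.108]
ee_rot: [3.141, -0.0, 1.964]
wrist_force: [-0.5, -0.5, -0.0]
width: 0.0143
finger_force: 30.0
```

drive_tool(
  deltas="0 0 -0.2 0 0 0.09 0; 0 0 -0.4 0 0 0.17 0; 0 0 -0.4 0 0 0.25 0; 0 0 -0.4 0 0 0.25 0",
)

```text
time: 25.15
tool_pos: [0.5319, 0.3847, 0.147]
ee_rot: [3.141, -0.001, 1.571]
wrist_force: [-0.4, 0.0, -1.1]
width: 0.0142
finger_force: 30.0
```

drive_tool(
  deltas="-0.4 0 0 0 0 0 0; -0.8 0 0 0 0 0 0; -1 0.2 0 0 0 0 0; -1 0.3 0 0 0 0 0",
)

```text
time: 25.55
tool_pos: [0.5622, 0.2816, 0.1452]
ee_rot: [-3.14, 0.002, 1.57]
wrist_force: [0.3, 0.2, 0.7]
width: 0.0144
finger_force: 30.0
```

drive_tool(
  deltas="-0.4 0.2 0 0 0 0 0; -0.8 0.5 0 0 0 0 0; -1 0.6 0 0 0 0 0; -1 0.6 0 0 0 0 0",
)

```text
time: 25.95
tool_pos: [0.6231, 0.1823, 0.145]
ee_rot: [-3.14, 0.001, 1.569]
wrist_force: [-0.1, -0.4, 0.3]
width: 0.0144
finger_force: 30.0
```

drive_tool(
  deltas="-0.4 0.2 0 0 0 0 0; -0.8 0.4 0 0 0 0 0; -1 0.5 0 0 0 0 0; -1 0.5 0 0 0 0 0; -1 0.5 0 0 0 0 0",
)

```text
time: 26.45
tool_pos: [0.6713, 0.0862, 0.1457]
ee_rot: [-3.14, -0.001, 1.573]
wrist_force: [-0.3, 0.2, 0.1]
width: 0.0144
finger_force: 30.0
```

```bash
python3 - <<'E'
from h import *
w=snap('wrist','w9.png');o=w['o'];print(o['tool_pos'],o['ee_rot'],o['time'],o['width'],o['finger_force'])
for t,z in [('tray',.036),('usb_stick',.045),('wheel_axis',.077),('crank',.095)]:
    print(t,[(np.round(e['xy']).tolist(),round(e['confidence'],2),np.round(at(w,e['xy'],z)[:2],4).tolist()) for e in finder.landmark_of('wrist',t)[:2]])
E
```

```text
[0.67132792 0.08623674 0.14569336] [-3.14005158e+00 -1.41725606e-03  1.57254079e+00] 26.45 0.014367135337627443 29.99966561794281
tray [([318.0, 422.0], 0.75, [0.6619, -0.1118]), ([285.0, 311.0], 0.28, [0.6341, 0.0209])]
usb_stick [([281.0, 311.0], 0.88, [0.6325, 0.0259]), ([302.0, 235.0], 0.3, [0.6516, 0.092])]
wheel_axis [([318.0, 421.0], 0.82, [0.6638, -0.0707])]
crank [([357.0, 434.0], 0.63, [0.6967, -0.0688])]
```

drive_tool(
  deltas="-0.4 0.16 0 0 0 0 0; -0.56 0.16 0.3 0 0 0 0; -0.56 0.16 0.7 0 0 0 0; -0.56 0.16 0.9 0 0 0 0; -0.56 0.16 0.9 0 0 0 0",
)

```text
time: 27.2
tool_pos: [0.6844, 0.0293, 0.0514]
ee_rot: [-3.132, -0.001, 1.572]
wrist_force: [-0.1, 0.2, -0.5]
width: 0.0144
finger_force: 30.0
```

drive_tool(
  deltas="0 0 0 0 0 0 0; 0 0 0.08 0 0 0 0; 0 0 0.12 0 0 0 0; 0 0 0.12 0 0 0 0",
)

```text
time: 27.6
tool_pos: [0.6878, 0.0287, 0.0447]
ee_rot: [3.141, 0.0, 1.571]
wrist_force: [-0.2, -0.7, -0.2]
width: 0.0143
finger_force: 30.0
```

drive_tool(
  deltas="0 0 0.01 0 0 0 0; 0 0 0.01 0 0 0 30; 0 0 0.01 0 0 0 30; 0 0 0.01 0 0 0 30; 0 0 0.01 0 0 0 30",
)

```text
time: 28.1
tool_pos: [0.6879, 0.0285, 0.0436]
ee_rot: [3.141, 0.0, 1.571]
wrist_force: [0.1, -0.4, -0.7]
width: 0.0299
finger_force: 0.0
```

drive_tool(
  deltas="0 0 -0.3 0 0 0 30; 0 0 -0.7 0 0 0 30; 0 0 -1 0 0 0 30; -0.3 0 -1 0 0 0 30; -0.5 0 -1 0 0 0 30",
)

```text
time: 28.6
tool_pos: [0.6885, -0.0226, 0.1455]
ee_rot: [3.138, 0.001, 1.571]
wrist_force: [0.5, 0.9, -0.0]
width: 0.0302
finger_force: 0.0
```

```bash
python3 - <<'E'
from h import *
w=snap('wrist','w10.png');o=w['o'];print(o['tool_pos'],o['ee_rot'],o['time'],o['width'],o['finger_force'])
for t,z in [('tray',.036),('usb_stick',.045),('sharpener',.048),('wheel_axis',.077),('crank',.095),('eraser',.01),('blue_clip',.01),('nose',.04),('stop_face',.04)]:
    print(t,[(np.round(e['xy']).tolist(),round(e['confidence'],2),np.round(at(w,e['xy'],z)[:2],4).tolist()) for e in finder.landmark_of('wrist',t)[:2]])
for n in('scene','side'):
    s=snap(n,n+'4.png')
    for t in('eraser','blue_clip','usb_stick','sharpener'): print(n,t,[(np.round(e['xy']).tolist(),round(e['confidence'],2)) for e in finder.landmark_of(n,t)[:2]])
E
```

```text
[ 0.68854449 -0.02261096  0.14554784] [3.13799948e+00 1.10405234e-03 1.57110567e+00] 28.6 0.03019097370618727 0.0
tray [([285.0, 174.0], 0.93, [0.6555, 0.0301])]
usb_stick [([258.0, 186.0], 0.95, [0.6355, 0.0224])]
sharpener [([320.0, 178.0], 0.64, [0.6832, 0.0287])]
wheel_axis [([293.0, 315.0], 0.84, [0.6632, -0.0704]), ([156.0, 58.0], 0.44, [0.5678, 0.1215])]
crank [([339.0, 328.0], 0.7, [0.6968, -0.0714]), ([146.0, 417.0], 0.66, [0.5233, -0.1747])]
eraser [([136.0, 443.0], 0.72, [0.4313, -0.3169])]
blue_clip []
nose [([280.0, 97.0], 0.68, [0.6525, 0.0904])]
stop_face [([272.0, 10.0], 0.91, [0.6464, 0.1612]), ([145.0, 418.0], 0.72, [0.483, -0.232])]
scene eraser []
scene blue_clip [([463.0, 220.0], 0.54)]
scene usb_stick [([351.0, 229.0], 0.43)]
scene sharpener [([333.0, 220.0], 0.54), ([328.0, 257.0], 0.52)]
side eraser [([214.0, 248.0], 0.61)]
side blue_clip [([214.0, 251.0], 0.66), ([218.0, 260.0], 0.34)]
side usb_stick [([298.0, 285.0], 0.56)]
side sharpener [([306.0, 298.0], 0.43)]
```

View pics/w10.png

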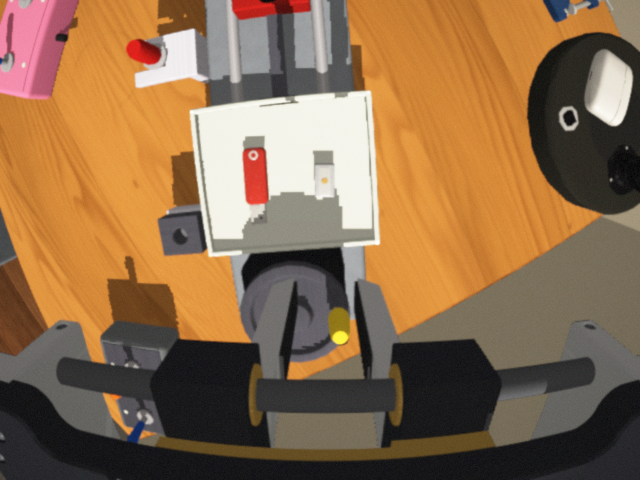

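drive_tool(
  deltas="-0.3 0.05 0 0 0 0 36; -0.48 0.08 0 0 0 0 36; -0.48 0.08 0 0 0 0 36; -0.48 0.08 0.3 0 0 0 36; -0.48 0.08 0.3 0 0 0 36",
)

```text
time: 30.1
tool_pos: [0.6932, -0.0686, 0.1088]
ee_rot: [-3.133, -0.002, 1.57]
wrist_force: [-0.9, 0.2, -0.7]
width: 0.0362
finger_force: 0.0
```

drive_tool(
  deltas="0 0 0.15 0 0 0 36; 0 0 0.25 0 0 0 36; 0 0 0.25 0 0 0 36; 0 0 0.25 0 0 0 36",
)

```text
time: 30.5
tool_pos: [0.6957, -0.0692, 0.0885]
ee_rot: [-3.141, -0.0, 1.571]
wrist_force: [-0.2, 0.1, 0.9]
width: 0.036
finger_force: 0.0
```

drive_tool(
  deltas="0 0 0 0 0 0 0; 0 0 0 0 0 0 0; 0 0 0 0 0 0 0; 0 0 0 0 0 0 0; 0 0 0 0 0 0 0",
)

```text
time: 31.0
tool_pos: [0.6982, -0.0695, 0.0895]
ee_rot: [3.135, 0.0, 1.571]
wrist_force: [5.5, -0.3, -1.3]
width: 0.0144
finger_force: 30.0
```

drive_tool(
  deltas="-0.057 -0.005 0 0 0 0 0; -0.113 -0.02 0 0 0 0 0; -0.165 -0.044 0 0 0 0 0; -0.212 -0.077 0 0 0 0 0; -0.212 -0.077 0 0 0 0 0",
)

```text
time: 31.5
tool_pos: [0.6904, -0.0934, 0.0895]
ee_rot: [3.135, 0.004, 1.569]
wrist_force: [4.1, -4.7, -1.2]
width: 0.014
finger_force: 30.0
```

drive_tool(
  deltas="-0.074 -0.088 0 0 0 0 0; -0.113 -0.196 0 0 0 0 0; -0.113 -0.31 0 0 0 0 0; -0.074 -0.418 0 0 0 0 0; 0 -0.506 0 0 0 0 0",
)

```text
time: 32.0
tool_pos: [0.6383, -0.0911, 0.0894]
ee_rot: [3.138, 0.0, 1.57]
wrist_force: [5.6, 1.6, -0.6]
width: 0.0141
finger_force: 30.0
```

drive_tool(
  deltas="0.099 -0.057 0 0 0 0 0; 0.212 -0.077 0 0 0 0 0; 0.325 -0.057 0 0 0 0 0; 0.424 0 0 0 0 0 0; 0.498 0.088 0 0 0 0 0",
)

```text
time: 32.5
tool_pos: [0.648, -0.0437, 0.0894]
ee_rot: [3.137, 0.008, 1.57]
wrist_force: [5.1, -10.9, -0.4]
width: 0.0142
finger_force: 30.0
```

drive_tool(
  deltas="0.039 0.108 0 0 0 0 0; 0.039 0.222 0 0 0 0 0; 0 0.33 0 0 0 0 0; -0.074 0.418 0 0 0 0 0; -0.173 0.475 0 0 0 0 0",
)

```text
time: 33.0
tool_pos: [0.6946, -0.0567, 0.0894]
ee_rot: [3.14, -0.002, 1.572]
wrist_force: [-0.4, 2.2, 4.2]
width: 0.0142
finger_force: 30.0
```

drive_tool(
  deltas="0 0 0 0 0 0 0; 0 0 0 0 0 0 0",
)

```text
time: 33.2
tool_pos: [0.6953, -0.0583, 0.0894]
ee_rot: [3.137, 0.0, 1.571]
wrist_force: [5.1, 1.0, 3.9]
width: 0.0145
finger_force: 30.0
```

```bash
python3 - <<'E'
from h import *
w=snap('side','side5.png');print(robot.get_obs()['time'])
s=snap('wrist','w11.png')
for n,q in(('side',w),('wrist',s)):
  for t,z in [('tray',.036),('nose',.04),('stop_face',.04),('wheel_axis',.077)]:
    print(n,t,[(np.round(e['xy']).tolist(),round(e['confidence'],2),np.round(at(q,e['xy'],z)[:2],4).tolist()) for e in finder.landmark_of(n,t)[:2]])
E
```

```text
33.25
side tray [([318.0, 283.0], 0.85, [0.6599, 0.0667])]
side nose [([338.0, 274.0], 0.6, [0.6579, 0.1257])]
side stop_face [([350.0, 271.0], 0.74, [0.6588, 0.1577]), ([185.0, 254.0], 0.21, [0.4539, -0.2348])]
side wheel_axis [([266.0, 297.0], 0.81, [0.6644, -0.0711])]
wrist tray [([261.0, 70.0], 0.93, [0.6537, 0.0671])]
wrist nose [([274.0, 307.0], 0.62, [0.6587, -0.0894])]
wrist stop_face []
wrist wheel_axis [([274.0, 308.0], 0.75, [0.6639, -0.0715])]
```

drive_tool(
  deltas="-0.113 0.02 0 0 0 0 0; -0.226 0 0 0 0 0 0; -0.325 -0.057 0 0 0 0 0; -0.399 -0.145 0 0 0 0 0; -0.438 -0.253 0 0 0 0 0",
)

```text
time: 34.2
tool_pos: [0.669, -0.1049, 0.0894]
ee_rot: [3.139, 0.005, 1.569]
wrist_force: [1.9, -1.5, 5.5]
width: 0.0142
finger_force: 30.0
```

drive_tool(
  deltas="0 -0.115 0 0 0 0 0; 0.039 -0.222 0 0 0 0 0; 0.113 -0.31 0 0 0 0 0; 0.212 -0.367 0 0 0 0 0; 0.325 -0.387 0 0 0 0 0",
)

```text
time: 34.7
tool_pos: [0.6322, -0.0698, 0.0894]
ee_rot: [3.134, 0.002, 1.57]
wrist_force: [12.1, -2.6, -0.3]
width: 0.0145
finger_force: 30.0
```

drive_tool(
  deltas="0.057 0.005 0 0 0 0 0; 0.113 0.02 0 0 0 0 0; 0.113 0.02 0 0 0 0 0",
)

```text
time: 35.0
tool_pos: [0.6347, -0.0593, 0.0893]
ee_rot: [3.134, 0.004, 1.571]
wrist_force: [9.7, -3.0, 1.6]
width: 0.0141
finger_force: 30.0
```

```bash
python3 - <<'E'
from h import *
w=snap('side','side6.png');print(robot.get_obs()['time'])
for n,q in(('side',w),):
  for t,z in [('tray',.036),('nose',.04),('stop_face',.04)]:
    print(n,t,[(np.round(e['xy']).tolist(),round(e['confidence'],2),np.round(at(q,e['xy'],z)[:2],4).tolist()) for e in finder.landmark_of(n,t)[:2]])
E
```

```text
35.05
side tray [([325.0, 280.0], 0.7, [0.6579, 0.0881])]
side nose [([347.0, 270.0], 0.79, [0.6559, 0.1509])]
side stop_face [([352.0, 268.0], 0.61, [0.654, 0.167])]
```

drive_tool(
  deltas="0.076 0.04 0 0 0 0 0; 0.14 0.098 0 0 0 0 0; 0.186 0.171 0 0 0 0 0; 0.186 0.171 0 0 0 0 0",
)

```text
time: 35.6
tool_pos: [0.6501, -0.0426, 0.0893]
ee_rot: [3.139, 0.007, 1.57]
wrist_force: [3.8, -6.1, 5.5]
width: 0.0145
finger_force: 30.0
```

drive_tool(
  deltas="0.026 0.082 0 0 0 0 0; 0.03 0.168 0 0 0 0 0; 0.03 0.168 0 0 0 0 0",
)

```text
time: 35.9
tool_pos: [0.6656, -0.039, 0.0893]
ee_rot: [-3.141, 0.005, 1.57]
wrist_force: [0.6, -4.2, 7.1]
width: 0.0141
finger_force: 30.0
```

drive_tool(
  deltas="-0.007 0.043 0 0 0 0 0; -0.019 0.084 0 0 0 0 0; -0.019 0.084 0 0 0 0 0; -0.019 0.084 0 0 0 0 0",
)

```text
time: 36.3
tool_pos: [0.6732, -0.04, 0.0893]
ee_rot: [-3.14, 0.003, 1.57]
wrist_force: [0.1, -1.7, 6.3]
width: 0.0142
finger_force: 30.0
```

```bash
python3 - <<'E'
from h import *
w=snap('side','side7.png');v=snap('wrist')
for n,q in(('side',w),('wrist',v)):
  for t,z in [('tray',.036),('nose',.04),('stop_face',.04)]:
    print(n,t,[(np.round(e['xy'],1).tolist(),round(e['confidence'],2),np.round(at(q,e['xy'],z)[:2],4).tolist()) for e in finder.landmark_of(n,t)[:2]])
E
```

```text
side tray [([328.0, 274.7], 0.87, [0.6472, 0.1003])]
side nose [([346.1, 269.5], 0.6, [0.6523, 0.1498]), ([207.9, 263.4], 0.24, [0.502, -0.185])]
side stop_face [([349.6, 267.9], 0.54, [0.6514, 0.1603]), ([310.0, 290.7], 0.46, [0.674, 0.0394])]
wrist tray [([291.9, 45.5], 0.78, [0.6508, 0.1004])]
wrist nose []
wrist stop_face []
```

drive_tool(
  deltas="-0.02 0.042 0 0 0 0 0; -0.039 0.076 0 0 0 0 0; -0.039 0.076 0 0 0 0 0",
)

```text
time: 37.0
tool_pos: [0.6772, -0.0412, 0.0892]
ee_rot: [-3.131, -0.002, 1.571]
wrist_force: [-8.7, 2.2, 10.6]
width: 0.0146
finger_force: 30.0
```

drive_tool(
  deltas="-0.03 0.035 0 0 0 0 0; -0.058 0.063 0 0 0 0 0; -0.058 0.063 0 0 0 0 0",
)

```text
time: 37.3
tool_pos: [0.6794, -0.0422, 0.0891]
ee_rot: [-3.121, -0.01, 1.574]
wrist_force: [-18.9, 10.4, 17.1]
width: 0.0144
finger_force: 30.0
```

drive_tool(
  deltas="0.02 -0.03 0 0 0 0 0; 0.03 -0.04 0 0 0 0 0; 0.03 -0.04 0 0 0 0 36; 0.03 -0.04 0 0 0 0 36; 0.03 -0.04 0 0 0 0 36",
)

```text
time: 37.8
tool_pos: [0.6823, -0.045, 0.0867]
ee_rot: [-3.138, 0.0, 1.571]
wrist_force: [-0.9, -0.5, -0.1]
width: 0.0344
finger_force: 0.0
```

drive_tool(
  deltas="0 0 -0.2 0 0 0 36; 0 0 -0.6 0 0 0 36; 0 0 -1 0 0 0 36; 0.5 0 -1 0 0 0 36; 0.5 0 -1 0 0 0 36",
)

```text
time: 38.3
tool_pos: [0.6843, 0.0096, 0.1899]
ee_rot: [3.14, -0.003, 1.576]
wrist_force: [-0.4, -0.3, -0.3]
width: 0.0363
finger_force: 0.0
```

```bash
python3 - <<'E'
from h import *
w=snap('wrist','w12.png');o=w['o'];print(o['tool_pos'],o['time'],o['width'])
for t,z in [('tray',.036),('nose',.04),('stop_face',.04),('usb_stick',.04),('sharpener',.04),('notch',.05),('pin_collar',.05),('crank',.095),('wheel_axis',.077)]:
    print(t,[(np.round(e['xy'],1).tolist(),round(e['confidence'],2),np.round(at(w,e['xy'],z)[:2],4).tolist()) for e in finder.landmark_of('wrist',t)[:2]])
d=snap('side','side8.png');s=snap('scene','scene8.png')
a=cv2.resize(w['img'][:360,:,::-1],(480,270)); b=cv2.resize(d['img'][235:305,180:262,::-1],(316,270),interpolation=2)
c=cv2.resize(d['img'][230:300,300:380,::-1],(309,270),interpolation=2); e=cv2.resize(s['img'][200:300,270:400,::-1],(351,270),interpolation=2)
o=np.zeros((540,796,3),np.uint8);o[:270,:480]=a;o[:270,480:796]=b;o[270:,:309]=c;o[270:,309:660]=e;cv2.imwrite('pics/fin.png',o)
E
```

```text
[0.68425653 0.00959237 0.18987247] 38.3 0.03634329455657422
tray [([288.0, 127.7], 0.65, [0.6492, 0.1])]
nose [([286.1, 57.9], 0.89, [0.6476, 0.1631])]
stop_face [([286.5, 60.0], 0.88, [0.6479, 0.1612])]
usb_stick [([265.0, 134.6], 0.79, [0.6291, 0.0942])]
sharpener [([338.6, 158.0], 0.81, [0.6941, 0.073])]
notch [([184.3, 100.0], 0.9, [0.5574, 0.1287])]
pin_collar [([183.2, 104.1], 0.75, [0.5563, 0.1251]), ([262.5, 134.3], 0.5, [0.6285, 0.0944])]
crank [([312.2, 305.1], 0.57, [0.6724, -0.0419])]
wheel_axis [([300.8, 326.8], 0.93, [0.6613, -0.0726])]
```

View pics/fin.png

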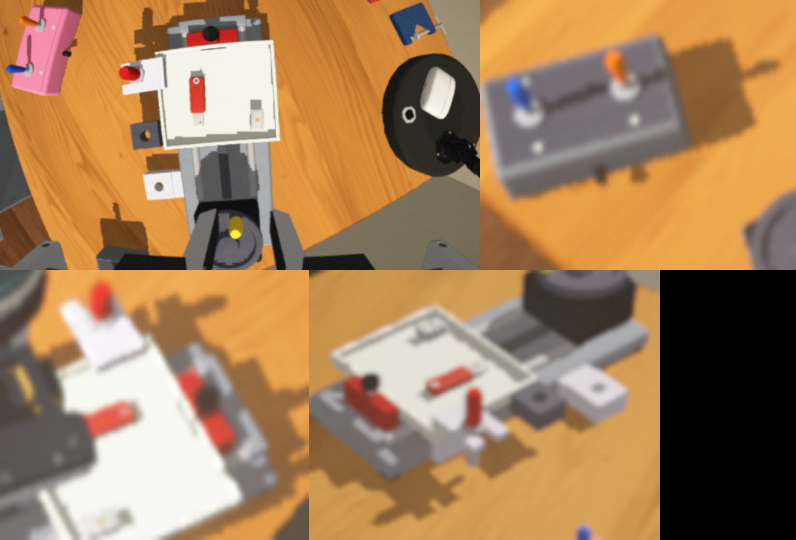

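drive_tool(
  deltas="0 0 0 0 0 0 36; 0 0 0 0 0 0 36; 0 0 0 0 0 0 36",
)

```text
time: 39.2
tool_pos: [0.684, 0.0048, 0.1885]
ee_rot: [3.141, 0.0, 1.571]
wrist_force: [-0.5, 0.1, 0.7]
width: 0.0359
finger_force: 0.0
```

```bash
python3 -c "
from h import *
print(robot.close_job())"
```

```text
the job is handed in; nothing more can be done
None
```

I handed the job in at about 39 s with every step done; no verdict came back: both switches are upright, the pin hangs in the notch, the USB stick and sharpener (the only small things I found) lie in the tray, and the tray is wound up to the stop.

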